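# Clear the plate shaker's lid and hold it open

### The job

Somebody has left the blue-capped bottle of medium standing on the closed lid of the incubating plate shaker. Stand it upright in the free space of the blue spill tray, setting it down gently and not dropping it, then raise the lid and hold it open at 60 degrees from closed so that a colleague can take out the plates; it has no stay and falls shut by itself, so finish while still holding it steady at that angle. Keep the bottle upright all the way, do not let the lid slam, and leave everything else where it stands.

Things in the scene. Friction and masses are not known exactly. Their poses are not given: they have to be found in the camera images.
- shaker: incubating plate shaker, fixed to the bench: white housing 220 (x) x 260 (y) x 95 mm high, with a 50 mm deep, 85 mm high control panel in front (-x); origin at the centre of the housing's underside on the bench, x to its rear (hinge side), y along the hinge, z up; its grey lid lies on top, 215 x 260 x 23 mm with a smoked window, flat lid top 118 mm above the bench when shut
- lid (a joint): opening angle of the shaker's lid in rad: 0 shut (lying level), growing as the front edge rises, stop at 1.75; no spring or stay, the lid (about 0.5 kg) falls shut by its weight; 60 degrees is 1.047
- lid_handle (a point): middle of the lid's black bar handle: round bar 12 mm thick, 130 mm long along the shaker's y, carried on a post at each end, its axis 40 mm above the lid's top face and 20 mm behind the lid's front edge; in the lid's frame it lies 195 mm in front of the hinge line and 63 mm above it; moves with the lid
- lid_hinge (a point): middle of the lid's hinge line, at the rear of the shaker: 105 mm behind the shaker's origin, 95 mm above the bench; the lid turns about the shaker's y axis through it
- bottle: the bottle to be moved: pink body 56 mm across, white label, blue screw cap; 110 mm high in all, 0.2 kg, standing on the shaker's lid at the start; origin at the centre of its underside, z up its axis
- bottle_cap (a point): middle of the blue cap of that bottle: cap 42 mm across, 26 mm high, 97 mm above the bottle's underside
- tray: blue spill tray, fixed, lying left or right of the shaker: 250 (x) x 170 (y) mm, walls 5 mm thick and 22 mm high, floor 5 mm thick; origin at the centre of its underside, x along its length (away from the robot), z up; two bottles stand in its rear (+x) half, the front half is free
- amber: amber bottle with a black cap in the tray, 54 mm across, 105 mm high, origin under its centre; leave alone
- jar: white jar with a white lid and yellow label in the tray, 58 mm across, 85 mm high, origin under its centre; leave alone
- rack: green tube rack with capped tubes, 200 x 100 mm, 101 mm high over the caps, standing on the other side of the shaker; origin under its centre; leave alone
- tipbox: blue pipette tip box with a clear cover, 85 x 122 mm, 75 mm high, behind the shaker; origin under its centre; leave alone
- beaker: clear beaker, 80 mm across, 110 mm high, behind the shaker; origin under its centre; leave alone
- dishes: stack of three round culture dishes, 90 mm across, 48 mm high, on the bench nearer the robot; origin under its centre; leave alone

How it is judged:
On the way, in this order (a step that is already met when the one before it is completed fails the run):
1. the blue-capped bottle stands upright on the tray's floor, let go, while the lid is still shut (x of bottle in the frame of tray between -0.098 and 0.098 m and y of bottle in the frame of tray between -0.058 and 0.058 m and z of bottle in the frame of tray between 0 and 0.012 m and angle between bottle's own z axis and vertical below 0.08 rad and linear speed of bottle below 0.03 m/s and contact force between bottle and the arm below 0.1 N and contact force between bottle and the fingers below 0.1 N and value of joint lid below 0.1 rad), for 0.3 s.
2. the fingers hold the lid open at 60 degrees (within 8) (value of joint lid between 0.907 and 1.187 rad and contact force between the fingers and lid above 0.5 N), for 0.3 s.
At the end, for the whole second after the job is handed in: The lid stands between 52 and 68 degrees open (60, within 8), still, carried by the fingers (more than 0.5 N on it); the blue-capped bottle stands upright (within 4.5 degrees), let go and at rest, on the floor of the tray; every other thing is within 30 mm of where it stood and upright (all of step 2 and velocity of joint lid between -0.1 and 0.1 rad/s and contact force between lid and bottle below 0.1 N and x of bottle in the frame of tray between -0.098 and 0.098 m and y of bottle in the frame of tray between -0.058 and 0.058 m and z of bottle in the frame of tray between 0 and 0.012 m and angle between bottle's own z axis and vertical below 0.08 rad and linear speed of bottle below 0.03 m/s and contact force between bottle and the arm below 0.1 N and contact force between bottle and the fingers below 0.1 N and not (distance of any of amber, jar, rack, tipbox, beaker, dishes from where it was at the start of the episode above 0.03 m or angle between any of amber, jar, rack, tipbox, beaker, dishes's own z axis and vertical above 0.35 rad)); the arm keeps its last pose, push and grip.
It fails at once if another thing on the bench or in the tray is pushed more than 30 mm or tipped (distance of any of amber, jar, rack, tipbox, beaker, dishes from where it was at the start of the episode above 0.03 m or angle between any of amber, jar, rack, tipbox, beaker, dishes's own z axis and vertical above 0.35 rad).
It fails at once if the blue-capped bottle is tipped more than 30 degrees (angle between bottle's own z axis and vertical above 0.524 rad).
It fails at once if the blue-capped bottle is dropped (contact force between bottle and the fingers below 0.05 N and linear speed of bottle above 0.5 m/s).
It fails at once if the lid slams (falls faster than 1.5 rad/s) (velocity of joint lid below -1.5 rad/s).
It also fails if it takes over 56 s, if anything falls off the work surface, if the arm or the gripper's body presses on something with over 40 N, if the wrist force passes 120 N, or if a joint passes its speed limit or range.

### The arm

A 6-joint arm with a two-finger parallel gripper is mounted at the origin on the work surface. World frame = base frame: x ahead of the robot, y to its left, z up, the work surface at z = 0. Lengths are in m, angles in rad, forces in N, time in s.
With the tool pointing down it reaches from about 0.375 to 0.975 m from the base axis. Payload 3.8 kg.
Tool frame: the origin (TCP) lies midway between the tips of the shut fingers; the grasp point (between the pads) lies 19 mm behind it; z points along the fingers, y is the direction in which the jaws open and shut (so a half turn about z gives the same grasp; the last joint's range is limited). The gripper opens to 88 mm and grips with 3 to 60 N. Pads are 18 mm wide; open, the fingers measure 123 mm over their backs; the gripper's body (75 mm by 187 mm) begins 45 mm behind the grasp point.
Start: joints at [-1.368, 0.264, 1.604, -0, 1.274, -0.037], TCP at [0.16, -0.656, 0.239] pointing down, gripper open.
Joint ranges: [-2.63, 2.63], [-0.94, 2.18], [0.31, 2.57], [-1.31, 4.45], [0, 2.66], [-2.55, 2.55]. Speed limits (rad/s): [2.57, 2.57, 3.14, 3.14, 3.14, 3.14].

### API

Orientations are given as a rotation vector (axis times angle).
In Python, from cell import ctrl gives the robot as it stands.
- The arm moves only by the tool arm_command, never from a script. Its argument "commands" is a list of rows, each a list of 7 numbers: the turn, a rotation vector about the world's x, y, z in degrees, then the shift along the world's x, y, z in m, then the opening, from 0 (shut) to 1 (fully open). A call has 1 to 20 rows; each row shifts and turns the commanded pose from where the row before left it; what a row does not reach is not made up. A row lasts 1/12 s, in which the tool goes at most 41.7 mm and 7.16 degrees, less where a joint would pass 70% of its speed; a pose out of reach is approached as far as the arm can. A call is refused whole if a number of a shift passes 0.0417 or a number of a turn 7.16, either way. A call with a gripper value outside its range is refused whole. The fingers move at their own pace and stop on an object; "force" is the grip in N (left out, the last holds). Time passes only in rows, so rows that do not move let the fingers close. It gives the time, the measured TCP pose, the force and the opening at its end, in the units of the state.
- ctrl.read_state(): the state, without advancing time (a new reading comes with each control period).
- ctrl.grab_frame(name): name is "scene" or "side" or "wrist"; returns (picture, depth): 384x512x3 uint8, red, green, blue; 384x512 float32, m along the optical axis (not along the pixel's ray), 0 where there is no reading.
- ctrl.calibration(name): a dict with "camera_matrix" (3x3 intrinsics, pixels), "pose" (4x4, takes a point from camera to world coordinates). Camera axes: x right, y up, looking along -z (the intrinsics and any distortion apply to the point x, -y, -z); pixel columns grow to the right and rows downward; lengths in m; the calibration is good to about 2 mm. A picture is of the moment at which its call begins: read the wrist's pose just before it. calibration takes no time and is no camera call; for the wrist camera it gives the pose at the moment of the call.
- ctrl.sign_off(): hands the job in, once; it reports no verdict.
The state is a dict: "time_s": time; "joint_positions": joint angles; "joint_velocities": joint speeds; "tau": joint torques, N m; "position": TCP position; "eef_rot": TCP orientation; "contact_force": force on the tool from outside, world axes, zero at the start; "ft_torque": the same for the moment, N m; "grip_width": finger opening in m.
Only numpy, scipy, OpenCV 4.12 (cv2) and the standard library are available. Lean on these libraries where they do the work, as an engineer would, in place of code of your own. Each camera call takes 0.05 s, during which the arm holds its last target. There are 200 camera calls.

## Working session

There is one attempt and no reset: what is moved stays moved. The work goes in short steps, Python scripts to look and compute and a tool call to move; the robot and the scene stay as the last step left them, time stands still between calls to the robot, and variables do not carry over. Pictures are saved under pics/ and viewed, about 8 in all and at most 12, crops included, and the job is handed in when it is done.

Besides the shell and the picture viewer there is one more tool, called after "Emit:" as name(argument=value, ...), one argument or row to a line, values as JSON. arm_command: Moves the arm, as the interface text tells. Its arguments: {"type":"object","properties":{"commands":{"type":"array","items":{"type":"array","items":{"type":"number"}}},"force":{"type":"number"}},"required":["commands"]}

```bash
mkdir -p pics; ls; cat > h.py <<'E'
import numpy as np, cv2
from cell import ctrl
def grab(n,save=None):
    c=ctrl.calibration(n); p,d=ctrl.grab_frame(n); K=np.array(c["camera_matrix"]);T=np.array(c["pose"])
    if save: cv2.imwrite("pics/"+save,p[:,:,::-1])
    v,u=np.mgrid[:384,:512]
    P=np.stack([(u-K[0,2])/K[0,0]*d,-(v-K[1,2])/K[1,1]*d,-d],-1)@T[:3,:3].T+T[:3,3]
    P[d==0]=np.nan
    return p,d,K,T,P
E
python3 - <<'E'
from h import *
print({k:np.round(v,3) for k,v in ctrl.read_state().items()})
a=grab("scene","s1.png");b=grab("side","d1.png")
for x in (a,b): print(x[2],x[3].round(3), ctrl.calibration("scene").keys())
np.savez("f.npz",sp=a[0],sP=a[4],dp=b[0],dP=b[4])
cv2.imwrite("pics/both.png",np.hstack([cv2.resize(x[0][:,:,::-1],(400,300)) for x in (a,b)]))
E
```

```text
pics
{'time_s': np.float64(0.0), 'joint_positions': array([-1.368,  0.265,  1.605, -0.   ,  1.274, -0.037]), 'joint_velocities': array([ 0.   ,  0.002,  0.001,  0.001,  0.002, -0.001]), 'tau': array([-1.0000e-03, -5.0212e+01, -3.5688e+01,  7.3000e-02,  2.9000e-02,
       -0.0000e+00]), 'position': array([ 0.16 , -0.655,  0.237]), 'eef_rot': array([-3.117, -0.376,  0.   ]), 'contact_force': array([-0.89 , -0.451,  0.638]), 'ft_torque': array([0.01 , 0.004, 0.033]), 'grip_width': np.float64(0.088)}
[[407.69102755   0.         260.0449118 ]
 [  0.         407.69102755 184.24196079]
 [  0.           0.           1.        ]] [[-0.536 -0.646  0.543  1.17 ]
 [ 0.844 -0.417  0.337  0.397]
 [ 0.009  0.639  0.769  1.061]
 [ 0.     0.     0.     1.   ]] dict_keys(['camera_matrix', 'pose'])
[[390.65024926   0.         257.8435578 ]
 [  0.         390.65024926 192.23076672]
 [  0.           0.           1.        ]] [[ 0.999  0.018 -0.046  0.482]
 [-0.048  0.579 -0.814 -0.82 ]
 [ 0.012  0.815  0.579  0.745]
 [ 0.     0.     0.     1.   ]] dict_keys(['camera_matrix', 'pose'])
```

View pics/s1.png

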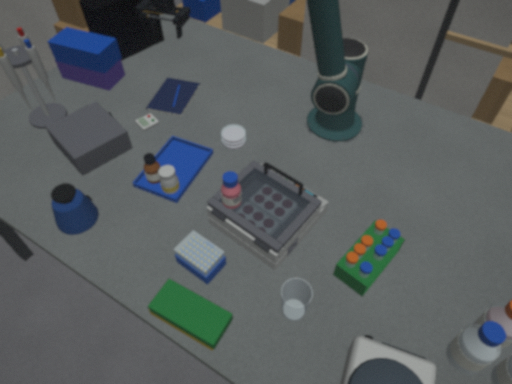

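View pics/d1.png

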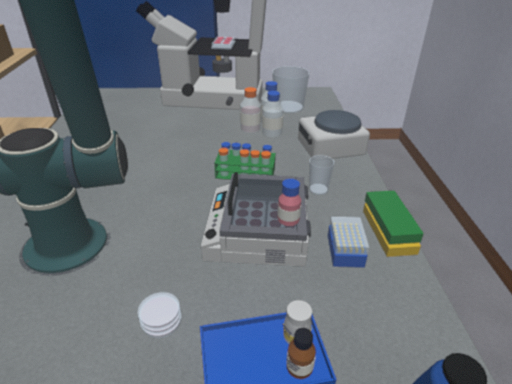

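The scene view has the blue cap at about (231,178) near the lid's rear right, the handle at (283,178), the tray at (175,168) with amber and jar in it, and the dishes at (233,135). The side view agrees: cap at (290,188), handle at (232,195), tray at (265,352). Next I'll turn these into positions.

```bash
cat > m.py <<'E'
from h import *
f=np.load("f.npz")
for n in "sd":
    p=f[n+"p"];P=f[n+"P"];hsv=cv2.cvtColor(p,cv2.COLOR_RGB2HSV);H,S,V=[hsv[...,i].astype(int) for i in range(3)]
    X,Y,Z=P[...,0],P[...,1],P[...,2]
    ok=np.isfinite(Z)&(X>.25)&(X<.95)&(abs(Y)<.6)
    blue=(H>100)&(H<130)&(S>130)&ok
    def rep(l,m):
        q=P[m]; 
        if len(q): print(n,l,len(q),"med",np.median(q,0).round(3),"lo",np.percentile(q,2,axis=0).round(3),"hi",np.percentile(q,98,axis=0).round(3))
    for l,m in (("cap",blue&(Z>.195)&(Z<.25)),("capTop",blue&(Z>.222)&(Z<.25)),("tray",blue&(Z<.03)&(Y<-.05)),("lidtop",ok&(abs(Z-.118)<.006)&(S<80)&(Y<.3)&(Y>-.2)),("handle",ok&(Z>.148)&(Z<.172)&(V<90)&(S<120)),
      ("pink",ok&((H>165)|(H<8))&(S>60)&(Z>.12)&(Z<.22))):
        rep(l,m)
        if l in("tray","lidtop","handle"):
            k,lab,st,_=cv2.connectedComponentsWithStats(m.astype(np.uint8))
            if k>1:
                j=1+st[1:,4].argmax(); q=P[lab==j]; r=cv2.minAreaRect(q[:,:2].astype(np.float32)*1000); print("   rect",np.round(r[0],1),np.round(r[1],1),round(r[2],1),len(q),np.round(cv2.boxPoints(r)).tolist())
                if l=="handle":
                    print("   bbox",st[j]); c=q.mean(0); w=np.linalg.svd((q-c)[:,:2],full_matrices=False)[2][0]; t=(q-c)[:,:2]@w; print("   dir",w,np.degrees(np.arctan2(w[1],w[0])),"range",t.min(),t.max(),"mid",c[:2]+w*(t.min()+t.max())/2,c[2])
    # heights blobs > 30mm in region
    m=ok&(Z>.03)&(Y<-.12); rep("tall right",m)
    k,lab,st,_=cv2.connectedComponentsWithStats(m.astype(np.uint8))
    for j in range(1,k):
        if st[j,4]>80: rep(f"blob{st[j,:2]}",lab==j)
E
python3 m.py
```

```text
s cap 172 med [ 0.608 -0.048  0.226] lo [ 0.585 -0.069  0.212] hi [ 0.623 -0.032  0.229]
s capTop 145 med [ 0.605 -0.051  0.227] lo [ 0.585 -0.069  0.223] hi [ 0.622 -0.032  0.229]
s tray 2191 med [ 0.5   -0.363  0.005] lo [ 0.396 -0.457 -0.   ] hi [ 0.895 -0.257  0.026]
   rect [ 523.7 -353.7] [254.5 172.9] 8.1 1959 [[386.0, -286.0], [410.0, -457.0], [662.0, -422.0], [638.0, -250.0]]
s lidtop 4767 med [0.554 0.048 0.117] lo [ 0.447 -0.093  0.113] hi [0.659 0.155 0.121]
   rect [549.1  28.1] [261.7 218.7] 83.3 4764 [[425.0, -89.0], [642.0, -115.0], [673.0, 145.0], [456.0, 171.0]]
s handle 209 med [0.466 0.033 0.161] lo [ 0.455 -0.029  0.15 ] hi [0.614 0.106 0.166]
   rect [463.3  40.1] [138.9  14.3] 83.3 187 [[448.0, -28.0], [462.0, -30.0], [479.0, 108.0], [464.0, 110.0]]
   bbox [265 162  39  27 187]
   dir [0.10953417 0.99398303] 83.71153650655528 range -0.07088948336000683 0.06800436360110242 mid [0.4648949  0.03991453] 0.16040117034529972
s pink 193 med [ 0.619 -0.037  0.184] lo [ 0.588 -0.071  0.125] hi [ 0.63  -0.025  0.195]
s tall right 3774 med [ 0.649 -0.451  0.075] lo [ 0.2
[... 1190 characters left out ...]
9.0], [476.0, 99.0], [465.0, 100.0]]
   bbox [228 172  10  35 145]
   dir [-0.11526817 -0.99333441] -96.61909303183207 range -0.07834506012449098 0.06093476624433509 mid [0.46315681 0.03028071] 0.15978169730993783
d pink 341 med [ 0.599 -0.075  0.18 ] lo [ 0.577 -0.084  0.121] hi [ 0.626 -0.056  0.197]
d tall right 4597 med [ 0.596 -0.392  0.081] lo [ 0.267 -0.497  0.033] hi [ 0.874 -0.232  0.134]
d blob[137 292] 1255 med [ 0.301 -0.271  0.046] lo [ 0.261 -0.307  0.031] hi [ 0.342 -0.226  0.048]
d blob[282 300] 1772 med [ 0.592 -0.384  0.078] lo [ 0.569 -0.413  0.034] hi [ 0.62  -0.296  0.109]
d blob[414 353] 1560 med [ 0.836 -0.473  0.131] lo [ 0.803 -0.5    0.055] hi [ 0.878 -0.442  0.134]
```

Emit:
arm_command(
  commands=[
    [0,0,7,0.022,0.03,0.007,1],
    [0,0,7,0.022,0.03,0.007,1],
    [0,0,7,0.022,0.03,0.007,1],
    [0,0,7,0.022,0.03,0.007,1],
    [0,0,7,0.022,0.03,0.007,1],
    [0,0,7,0.022,0.03,0.007,1],
    [0,0,7,0.022,0.03,0.007,1],
    [0,0,7,0.022,0.03,0.007,1],
    [0,0,7,0.022,0.03,0.007,1],
    [0,0,7,0.022,0.03,0.007,1],
    [0,0,0,0.022,0.03,0,1],
    [0,0,0,0.022,0.03,0,1],
    [0,0,0,0.022,0.03,0,1],
    [0,0,0,0.022,0.03,0,1],
    [0,0,0,0.022,0.03,0,1],
    [0,0,0,0.022,0.03,0,1],
    [0,0,0,0.022,0.03,0,1],
    [0,0,0,0.022,0.03,0,1],
    [0,0,0,0.022,0.03,0,1],
    [0,0,0,0.022,0.03,0,1],
  ],
  force=20,
)

```text
time_s: 1.77
position: [0.6008, -0.0539, 0.3082]
eef_rot: [-2.339, -2.097, 0.001]
contact_force: [0.7, -0.1, 0.6]
grip_width: 0.0881
```

Emit:
arm_command(
  commands=[
    [0,0,0,0,0,0,1],
    [0,0,0,0,0,0,1],
    [0,0,0,0,0,0,1],
  ],
)

```text
time_s: 2.02
position: [0.5998, -0.0558, 0.308]
eef_rot: [-2.338, -2.097, 0.003]
contact_force: [-0.6, -0.1, 1.1]
grip_width: 0.0883
```

```bash
python3 - <<'E'
from h import *
p,d,K,T,P=grab("wrist","w1.png"); print(T.round(3)); print(np.round(ctrl.read_state()["joint_positions"],2))
hsv=cv2.cvtColor(p,cv2.COLOR_RGB2HSV).astype(int);H,S=hsv[...,0],hsv[...,1];Z=P[...,2]
m=(H>100)&(H<130)&(S>130)&(Z>.222)&(Z<.24); q=P[m]; print(m.sum(),q.min(0),q.max(0)); print(cv2.minEnclosingCircle(q[:,:2].astype(np.float32)*1000),np.median(q[:,2]))
E
```

```text
[[ 0.994  0.103  0.03   0.606]
 [-0.108  0.959  0.26   0.011]
 [-0.002 -0.262  0.965  0.454]
 [ 0.     0.     0.     1.   ]]
[-0.13  0.09  1.68 -0.    1.37 -0.03]
1973 [ 0.58164198 -0.0753126   0.22200746] [ 0.62221917 -0.03425234  0.23033831]
((602.2153930664062, -54.73579025268555), 20.597856521606445) 0.22837065363101913
```

View pics/w1.png

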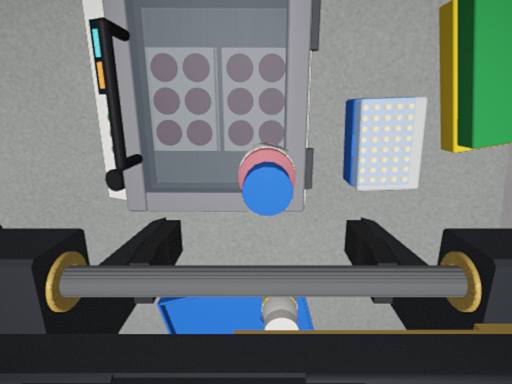

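The wrist picture has the cap centred at (267,190), giving world (0.602,-0.055), top at 0.228 and radius 20.6 mm. That fits the 42 mm cap and the 0.228 m height, so I'll descend and grip it.

Emit:
arm_command(
  commands=[
    [0,0,0,0.002,0.001,-0.015,1],
    [0,0,0,0,0,-0.02,1],
    [0,0,0,0,0,-0.02,1],
    [0,0,0,0,0,-0.02,1],
    [0,0,0,0,0,-0.015,1],
    [0,0,0,0,0,-0.01,1],
    [0,0,0,0,0,-0.006,1],
    [0,0,0,0,0,0,1],
    [0,0,0,0,0,0,0.5],
    [0,0,0,0,0,0,0.4],
    [0,0,0,0,0,0,0.4],
    [0,0,0,0,0,0,0.3],
    [0,0,0,0,0,0,0.3],
    [0,0,0,0,0,0,0.3],
    [0,0,0,0,0,0,0.3],
    [0,0,0,0,0,0,0.3],
  ],
  force=20,
)

```text
time_s: 3.4
position: [0.6026, -0.0546, 0.2029]
eef_rot: [2.339, 2.097, 0.001]
contact_force: [0.3, -0.4, 1.0]
grip_width: 0.0417
```

Emit:
arm_command(
  commands=[
    [0,0,0,0,0,0.004,0.3],
    [0,0,0,0,0,0.008,0.3],
    [0,0,0,0,0,0.012,0.3],
    [0,0,0,0,0,0.016,0.3],
    [0,0,0,0,0,0.02,0.3],
    [0,0,0,0,0,0.02,0.3],
    [0,0,0,0,0,0.01,0.3],
    [0,0,0,0,0,0,0.3],
    [0,0,0,0,0,0,0.3],
  ],
)

```text
time_s: 4.15
position: [0.6027, -0.0548, 0.2936]
eef_rot: [2.338, 2.096, 0.002]
contact_force: [0.3, 0.0, -2.4]
grip_width: 0.0413
```

```bash
python3 - <<'E'
from h import *
p,*_,P=grab("side","d2.png");cv2.imwrite("pics/d2c.png",cv2.resize(p[90:300,180:400,::-1],None,fx=2,fy=2))
p,*_,P=grab("scene","s2.png");np.save("s2P",P)
E
```

```text
(no output)
```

View pics/d2c.png

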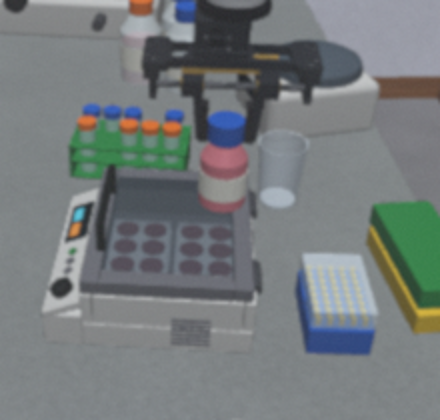

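The side picture shows the bottle hanging upright in the fingers at (225,165) in the crop, clear of the lid, with everything else unmoved. Next I carry it over the tray.

Emit:
arm_command(
  commands=[
    [0,0,0,-0.004,-0.0095,0,0.3],
    [0,0,0,-0.006,-0.014,0,0.3],
    [0,0,0,-0.008,-0.019,0,0.3],
    [0,0,0,-0.008,-0.019,0,0.3],
    [0,0,0,-0.008,-0.019,0,0.3],
    [0,0,0,-0.008,-0.019,0,0.3],
    [0,0,0,-0.008,-0.019,0,0.3],
    [0,0,0,-0.008,-0.019,0,0.3],
    [0,0,0,-0.008,-0.019,0,0.3],
    [0,0,0,-0.008,-0.019,0,0.3],
    [0,0,0,-0.008,-0.019,0,0.3],
    [0,0,0,-0.008,-0.019,0,0.3],
    [0,0,0,-0.008,-0.019,0,0.3],
    [0,0,0,-0.008,-0.019,0,0.3],
    [0,0,0,-0.008,-0.019,0,0.3],
    [0,0,0,-0.008,-0.019,0,0.3],
    [0,0,0,-0.006,-0.014,0,0.3],
    [0,0,0,-0.004,-0.0095,0,0.3],
    [0,0,0,0,0,0,0.3],
    [0,0,0,0,0,0,0.3],
  ],
)

```text
time_s: 5.92
position: [0.4698, -0.3679, 0.2923]
eef_rot: [-2.34, -2.094, -0.001]
contact_force: [-0.2, -0.6, -2.1]
grip_width: 0.0418
```

```bash
python3 - <<'E'
from h import *
print(ctrl.read_state()["position"])
for n in("wrist","scene","side"):
    p,d,K,T,P=grab(n,f"{n}3.png")
    hsv=cv2.cvtColor(p,cv2.COLOR_RGB2HSV).astype(int);H,S=hsv[...,0],hsv[...,1];Z=P[...,2]
    m=(H>100)&(H<130)&(S>130)&(Z<.03)&(P[...,0]<.75)&(P[...,1]<-.2); k,lab,st,_=cv2.connectedComponentsWithStats(m.astype(np.uint8));q=P[lab==1+st[1:,4].argmax()]
    r=cv2.minAreaRect(q[:,:2].astype(np.float32)*1000);print(n,r)
    m=((H>165)|(H<8))&(S>60)&(Z>.2)&(Z<.29)&(abs(P[...,0]-.47)<.05)&(abs(P[...,1]+.364)<.05); q=P[m]; print(" pink",m.sum(),np.percentile(q,[2,50,98],axis=0).round(3).tolist() if m.sum() else 0)
E
```

```text
[ 0.46983171 -0.3678801   0.29232485]
wrist ((521.5335083007812, -358.78466796875), (252.76812744140625, 169.93711853027344), 8.416505813598633)
 pink 2436 [[0.446, -0.366, 0.255], [0.472, -0.349, 0.275], [0.494, -0.341, 0.284]]
scene ((524.285400390625, -354.018798828125), (252.40757751464844, 172.7119903564453), 8.430277824401855)
 pink 196 [[0.457, -0.376, 0.213], [0.485, -0.348, 0.27], [0.497, -0.337, 0.285]]
side ((527.7103271484375, -357.530029296875), (258.19329833984375, 167.65196228027344), 6.470266342163086)
 pink 709 [[0.446, -0.395, 0.21], [0.471, -0.388, 0.27], [0.495, -0.367, 0.285]]
```

View pics/side3.png

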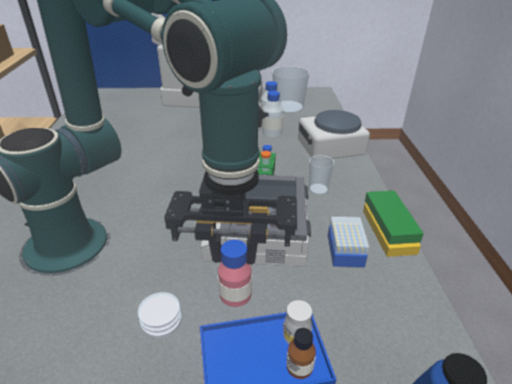

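The side picture shows the bottle at (235,275), upright above the tray's front half and well ahead of the jar and amber. The wrist camera puts the tray's centre at (0.522,-0.359), so it is over the right spot and I'll lower it.

Emit:
arm_command(
  commands=[
    [0,0,0,0,0.001,-0.01,0.3],
    [0,0,0,0,0.001,-0.016,0.3],
    [0,0,0,0,0,-0.018,0.3],
    [0,0,0,0,0,-0.018,0.3],
    [0,0,0,0,0,-0.018,0.3],
    [0,0,0,0,0,-0.018,0.3],
    [0,0,0,0,0,-0.018,0.3],
    [0,0,0,0,0,-0.018,0.3],
    [0,0,0,0,0,-0.018,0.3],
    [0,0,0,0,0,-0.016,0.3],
    [0,0,0,0,0,-0.012,0.3],
    [0,0,0,0,0,-0.008,0.3],
    [0,0,0,0,0,-0.004,0.3],
    [0,0,0,0,0,0,0.3],
    [0,0,0,0,0,0,0.3],
  ],
)

```text
time_s: 7.32
position: [0.4708, -0.3659, 0.1012]
eef_rot: [2.339, 2.096, 0.0]
contact_force: [0.8, 0.3, -1.6]
grip_width: 0.0415
```

Emit:
arm_command(
  commands=[
    [0,0,0,0,0,-0.002,0.3],
    [0,0,0,0,0,-0.002,0.3],
    [0,0,0,0,0,-0.002,0.3],
    [0,0,0,0,0,-0.001,0.3],
    [0,0,0,0,0,0,0.3],
    [0,0,0,0,0,0,0.3],
  ],
)

```text
time_s: 7.82
position: [0.4702, -0.3657, 0.0937]
eef_rot: [-2.339, -2.097, 0.0]
contact_force: [0.1, 0.4, -2.0]
grip_width: 0.0416
```

Emit:
arm_command(
  commands=[
    [0,0,0,0,0,-0.001,0.3],
    [0,0,0,0,0,-0.001,0.3],
    [0,0,0,0,0,-0.001,0.3],
    [0,0,0,0,0,0,0.3],
    [0,0,0,0,0,0,0.3],
  ],
)

```text
time_s: 8.23
position: [0.4702, -0.3656, 0.0906]
eef_rot: [-2.339, -2.097, 0.0]
contact_force: [0.0, 0.9, -2.2]
grip_width: 0.0409
```

Emit:
arm_command(
  commands=[
    [0,0,0,0,0,-0.001,0.3],
    [0,0,0,0,0,-0.001,0.3],
    [0,0,0,0,0,0,0.3],
    [0,0,0,0,0,0,0.3],
  ],
)

```text
time_s: 8.57
position: [0.4707, -0.3661, 0.0898]
eef_rot: [2.339, 2.096, 0.0]
contact_force: [-0.8, 0.6, 4.0]
grip_width: 0.0414
```

The force went from -2 to +4 N, so the bottle is on the tray floor. I'll let go and rise.

Emit:
arm_command(
  commands=[
    [0,0,0,0,0,0,0.55],
    [0,0,0,0,0,0,0.65],
    [0,0,0,0,0,0,0.75],
    [0,0,0,0,0,0,0.8],
    [0,0,0,0,0,0,0.8],
    [0,0,0,0,0,0,0.8],
    [0,0,0,0,0,0,0.8],
    [0,0,0,0,0,0.01,0.8],
    [0,0,0,0,0,0.02,0.8],
    [0,0,0,0,0,0.03,0.8],
    [0,0,0,0,0,0.04,0.8],
    [0,0,0,0,0,0.04,0.8],
    [0,0,0,0,0,0.04,0.8],
    [0,0,0,0,0,0.03,0.8],
    [0,0,0,0,0,0,0.8],
    [0,0,0,0,0,0,0.8],
  ],
)

```text
time_s: 9.9
position: [0.4715, -0.3667, 0.3029]
eef_rot: [2.334, 2.092, 0.001]
contact_force: [0.1, 0.2, -0.7]
grip_width: 0.0703
```

```bash
python3 - <<'E'
from h import *
print(ctrl.read_state()["position"])
q0=(.5215,-.3588); c,s=np.cos(np.radians(8.3)),np.sin(np.radians(8.3))
for n in("side","scene"):
    p,d,K,T,P=grab(n,f"{n}4.png")
    hsv=cv2.cvtColor(p,cv2.COLOR_RGB2HSV).astype(int);H,S=hsv[...,0],hsv[...,1]
    m=(H>100)&(H<130)&(S>130)&(P[...,2]>.085)&(P[...,2]<.13)&(abs(P[...,0]-.47)<.05)&(abs(P[...,1]+.364)<.05); q=P[m]; print(n,m.sum(),np.percentile(q,[2,50,98],axis=0).round(3).tolist() if m.sum() else 0)
E
```

```text
[ 0.47150178 -0.36667489  0.3028835 ]
side 450 [[0.452, -0.387, 0.094], [0.47, -0.373, 0.113], [0.489, -0.349, 0.115]]
scene 110 [[0.455, -0.38, 0.097], [0.476, -0.36, 0.113], [0.491, -0.342, 0.116]]
```

View pics/side4.png

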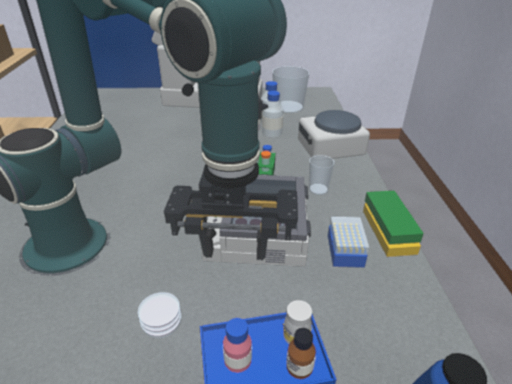

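The bottle stands upright in the tray at (238,345) in the side picture, with its cap top at 0.115 as it should be. Now I move over to the handle.

Emit:
arm_command(
  commands=[
    [0,0,0,-0.001,0.015,0,0.8],
    [0,0,0,-0.001,0.025,0,0.7],
    [0,0,0,-0.001,0.03,0,0.6],
    [0,0,0,-0.001,0.03,0,0.5],
    [0,0,0,-0.001,0.03,0,0.5],
    [0,0,0,-0.001,0.03,0,0.5],
    [0,0,0,-0.001,0.03,0,0.5],
    [0,0,0,0,0.03,0,0.5],
    [0,0,0,0,0.03,0,0.5],
    [0,0,0,0,0.03,0,0.5],
    [0,0,0,0,0.03,0,0.5],
    [0,0,0,0,0.03,0,0.5],
    [0,0,0,0,0.03,0,0.5],
    [0,0,0,0,0.02,0,0.5],
    [0,0,0,0,0.01,0,0.5],
    [0,0,0,0,0,0,0.5],
    [0,0,0,0,0,0,0.5],
  ],
)

```text
time_s: 11.42
position: [0.4625, 0.0344, 0.2975]
eef_rot: [-2.337, -2.098, 0.003]
contact_force: [-0.7, -0.1, -0.9]
grip_width: 0.044
```

```bash
python3 - <<'E'
from h import *
s=ctrl.read_state();print(s["position"],s["eef_rot"],s["joint_positions"])
p,d,K,T,P=grab("wrist","w5.png")
X,Y,Z=P[...,0],P[...,1],P[...,2]
m=(Z>.15)&(Z<.175)&(X>.4)&(X<.52)&(p.max(-1)<100)
k,lab,st,_=cv2.connectedComponentsWithStats(m.astype(np.uint8))
for j in range(1,k):
    if st[j,4]>60:
        q=P[lab==j]; r=cv2.minAreaRect(q[:,:2].astype(np.float32)*1000); print(st[j],r,np.percentile(q[:,2],[10,50,90,98]))
E
```

```text
[0.46246946 0.03443724 0.29754476] [-2.33705698 -2.09805752  0.00329923] [ 2.10906519e-02 -1.76541508e-01  1.95485395e+00 -6.70856453e-04
  1.36548675e+00  1.28900004e-01]
[ 259  104   12  138 1510] ((462.41888427734375, 34.34797286987305), (138.5123748779297, 10.487199783325195), 83.66210174560547) [0.16166385 0.1635677  0.16477324 0.16539306]
```

View pics/w5.png

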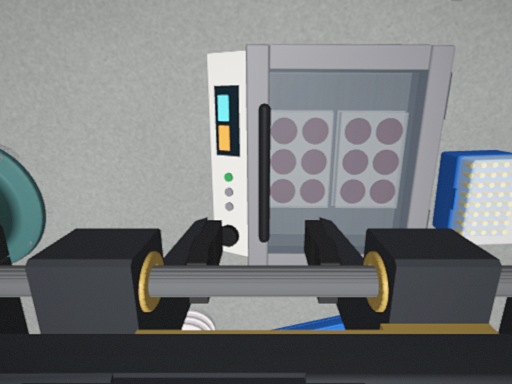

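The wrist picture has the bar at (265,172), centred on world (0.4624,0.0343), directly under the TCP and aligned within 0.2°; the bar top at 0.1645 agrees with the given 0.164. Descend and grip it.

Emit:
arm_command(
  commands=[
    [0,0,0,0,0,-0.01,0.5],
    [0,0,0,0,0,-0.02,0.5],
    [0,0,0,0,0,-0.025,0.5],
    [0,0,0,0,0,-0.025,0.5],
    [0,0,0,0,0,-0.025,0.5],
    [0,0,0,0,0,-0.02,0.5],
    [0,0,0,0,0,-0.015,0.5],
    [0,0,0,0,0,-0.01,0.5],
    [0,0,0,0,0,-0.008,0.5],
    [0,0,0,0,0,0,0.5],
    [0,0,0,0,0,0,0.3],
    [0,0,0,0,0,0,0.2],
    [0,0,0,0,0,0,0.1],
    [0,0,0,0,0,0,0],
    [0,0,0,0,0,0,0],
    [0,0,0,0,0,0,0],
    [0,0,0,0,0,0,0],
  ],
  force=25,
)

```text
time_s: 12.88
position: [0.463, 0.0345, 0.1413]
eef_rot: [-2.339, -2.097, 0.0]
contact_force: [-4.9, 1.2, 5.7]
grip_width: 0.0111
```

```bash
python3 - <<'E'
import numpy as np
th=np.concatenate([[0],np.cumsum([1,2]+[3]*18+[2,1])]).astype(float)
tilt=np.radians(th/3); ph=np.radians(th)+np.arctan2(.063,.195); r=np.hypot(.195,.063)
x=-r*np.cos(ph)-.019*np.sin(tilt); z=r*np.sin(ph)-.019*np.cos(tilt)
for a,b,c in zip(th[1:],np.diff(x),np.diff(z)): print(a,round(b*.994,4),round(-b*.110,4),round(c,4))
E
```

```text
1.0 0.001 -0.0001 0.0034
3.0 0.0022 -0.0002 0.0067
6.0 0.0037 -0.0004 0.0099
9.0 0.0042 -0.0005 0.0097
12.0 0.0047 -0.0005 0.0095
15.0 0.0052 -0.0006 0.0092
18.0 0.0057 -0.0006 0.0089
21.0 0.0062 -0.0007 0.0086
24.0 0.0066 -0.0007 0.0082
27.0 0.007 -0.0008 0.0078
30.0 0.0074 -0.0008 0.0075
33.0 0.0078 -0.0009 0.007
36.0 0.0081 -0.0009 0.0066
39.0 0.0085 -0.0009 0.0062
42.0 0.0088 -0.001 0.0057
45.0 0.009 -0.001 0.0052
48.0 0.0093 -0.001 0.0047
51.0 0.0095 -0.0011 0.0042
54.0 0.0097 -0.0011 0.0037
57.0 0.0099 -0.0011 0.0032
59.0 0.0067 -0.0007 0.0018
60.0 0.0034 -0.0004 0.0008
```

Emit:
arm_command(
  commands=[
    [0.04,0.33,0,0.001,-0.0001,0.0034,0],
    [0.07,0.66,0,0.0022,-0.0002,0.0067,0],
    [0.11,0.99,0,0.0037,-0.0004,0.0099,0],
    [0.11,0.99,0,0.0042,-0.0005,0.0097,0],
    [0,0,0,0,0,0,0],
    [0,0,0,0,0,0,0],
  ],
)

```text
time_s: 13.38
position: [0.4737, 0.0332, 0.1705]
eef_rot: [-2.309, -2.069, 0.057]
contact_force: [-2.6, 0.6, -2.2]
grip_width: 0.0113
```

Emit:
arm_command(
  commands=[
    [0.11,0.99,0,0.0047,-0.0005,0.0095,0],
    [0.11,0.99,0,0.0052,-0.0006,0.0092,0],
    [0.11,0.99,0,0.0057,-0.0006,0.0089,0],
    [0.11,0.99,0,0.0062,-0.0007,0.0086,0],
    [0.11,0.99,0,0.0066,-0.0007,0.0082,0],
    [0.11,0.99,0,0.007,-0.0008,0.0078,0],
    [0.11,0.99,0,0.0074,-0.0008,0.0075,0],
    [0,0,0,0,0,0,0],
    [0,0,0,0,0,0,0],
  ],
)

```text
time_s: 14.13
position: [0.5161, 0.0285, 0.231]
eef_rot: [-2.237, -2.005, 0.179]
contact_force: [-7.5, 0.1, 4.5]
grip_width: 0.0112
```

Emit:
arm_command(
  commands=[
    [0.11,0.99,0,0.0078,-0.0009,0.007,0],
    [0.11,0.99,0,0.0081,-0.0009,0.0066,0],
    [0.11,0.99,0,0.0085,-0.0009,0.0062,0],
    [0.11,0.99,0,0.0088,-0.001,0.0057,0],
    [0.11,0.99,0,0.009,-0.001,0.0052,0],
    [0,0,0,0,0,0,0],
    [0,0,0,0,0,0,0],
  ],
)

```text
time_s: 14.72
position: [0.5592, 0.0236, 0.2633]
eef_rot: [-2.185, -1.959, 0.259]
contact_force: [-8.0, 0.7, 9.1]
grip_width: 0.0107
```

Emit:
arm_command(
  commands=[
    [0.11,0.99,0,0.0093,-0.001,0.0047,0],
    [0.11,0.99,0,0.0095,-0.0011,0.0042,0],
    [0.11,0.99,0,0.0097,-0.0011,0.0037,0],
    [0.11,0.99,0,0.0099,-0.0011,0.0032,0],
    [0.07,0.66,0,0.0067,-0.0007,0.0018,0],
    [0.04,0.33,0,0.0034,-0.0004,0.0008,0],
    [0,0,0,0,0,0,0],
    [0,0,0,0,0,0,0],
    [0,0,0,0,0,0,0],
    [0,0,0,0,0,0,0],
    [0,0,0,0,0,0,0],
    [0,0,0,0,0,0,0],
  ],
)

```text
time_s: 15.72
position: [0.608, 0.018, 0.2822]
eef_rot: [-2.133, -1.912, 0.335]
contact_force: [-4.9, -0.3, 8.9]
grip_width: 0.0112
```

```bash
python3 - <<'E'
from h import *
from scipy.spatial.transform import Rotation as R
s=ctrl.read_state();Rm=R.from_rotvec(s["eef_rot"]).as_matrix();g=np.array(s["position"])-.019*Rm[:,2]
h=np.array([.4624+.195*.994,.0343-.195*.11,.095]); v=g-h; sx=v[0]*.994-v[1]*.11
print("grasp",g,"r",np.hypot(sx,v[2]),"lid deg",np.degrees(np.arctan2(v[2],-sx))-17.9,s["grip_width"],s["contact_force"])
for n in("side","scene"):
    p,d,K,T,P=grab(n,f"{n}6.png")
    # lid plane: points above housing, in shaker frame
    Q=P-h; a=Q[...,0]*.994-Q[...,1]*.11; b=Q[...,0]*.11+Q[...,1]*.994; z=Q[...,2]
    m=(abs(b)<.125)&(z>.04)&(z<.19)&(a<.03)&(a>-.13)&(abs(b)>.09)
    if m.sum()>20:
        f=np.polyfit(z[m],a[m],1);print(n,m.sum(),"lid angle",90+np.degrees(np.arctan(f[0])))
E
```

```text
grasp [0.61440637 0.0173302  0.30005324] r 0.20932352627560386 lid deg 60.50693765794703 0.011200613833315042 [-4.89281442 -0.25667933  8.85959244]
side 447 lid angle 57.338331202400255
scene 1022 lid angle 59.27256998935377
```

View pics/side6.png

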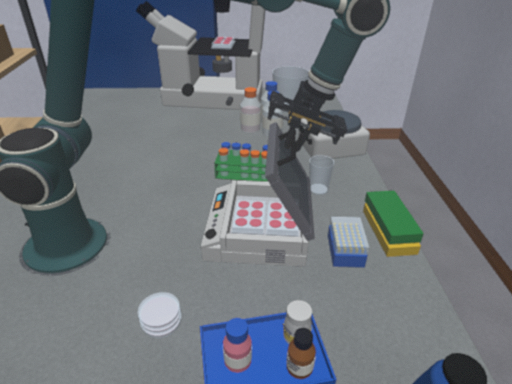

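The lid is open with its handle in the fingers (about (285,125) in the picture). The arm's pose gives 60.5° and the depth fits 57° and 59°. The bottle is still upright in the tray at (238,345), and nothing else has moved. Handing in.

```bash
python3 - <<'E'
from cell import ctrl
s=ctrl.read_state();print(s["time_s"],s["position"],abs(s["joint_velocities"]).max());print(ctrl.sign_off())
E
```

```text
15.8167 [0.60794877 0.0180553  0.28219032] 0.001283929286685864
the job is handed in; nothing more can be done
None
```

I moved the blue-capped bottle from the lid to the front half of the spill tray. I then opened the lid to about 60° and handed in at 15.8 s with the gripper still holding the handle; no verdict is reported.

- **Bottle:** it was lowered until the tool force showed contact, then released. Its cap top measured about 0.115 m, as expected for a bottle standing on the tray floor. It was still upright in the last picture.
- **Lid:** the arm's pose gives 60.5° and the depth fits give 57.3° (side camera) and 59.3° (scene camera), all within the 52–68° band. The arm was still, holding the bar with a 25 N grip, and the tool force was about 10 N.
- **Disagreements:**
  - The scene and side cameras differed by about 5 mm in each of x and y at the tray, and up to about 10 mm in y at the handle. I used the wrist camera for both grasps.
  - The handle ended 4 mm farther from the hinge than the given sizes imply, which is small enough to ignore.
- **Other things:** nothing else looked moved in the last side picture; I did not measure their positions again.

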